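Show which module goes into which bay

ROBOT

A 6-joint arm with a two-finger parallel gripper is mounted at the origin on a cart in front of the work surface, level with it; the furniture and walls round the work are solid. World frame = base frame: x ahead of the robot, y to its left, z up, the work surface at z = 0. Lengths are in m, angles in rad, forces in N, time in s.
With the tool pointing down it reaches from about 0.35 to 0.975 m from the base axis. Payload 4.9 kg.
Tool frame: the origin (TCP) lies between the finger pads, 19 mm behind the fingertips; this is the grasp point; z points along the fingers, y is the line along which they close (so a half turn about z gives the same grasp; the last joint's range is limited). The gripper opens to 85 mm and grips with 20 to 120 N. Pads are 22 mm wide; open, the fingers measure 114 mm over their backs; the gripper's body (76 mm by 85 mm) begins 54 mm behind the grasp point. The pads swing forward as they close: fully open they stand 13 mm farther back than shut.
Start: joints at [-1.425, 0.053, 1.613, -0, 1.476, -0.119], TCP at [0.164, -0.603, 0.25] pointing down, gripper open.
Joint ranges: [-3.01, 3.01], [-1.01, 2.22], [0.06, 2.58], [-1.02, 4.17], [0.09, 2.62], [-3.14, 3.14]. Speed limits (rad/s): [2.57, 2.57, 3.14, 3.14, 3.14, 3.14].

INTERFACE

Orientations are given as a rotation vector (axis times angle).
In Python, from station import status, imaging, order gives the robot as it stands.
- The arm moves only by the tool arm_command, never from a script. Its argument "increments" is a list of rows, each an object with "slide": the shift along the tool's x, y, z in m, a list of three; "spin": the turn about the tool's z in degrees; "gripper": the opening, from -1 (shut) to 1 (fully open). In form: [{"slide": [x, y, z], "spin": spin, "gripper": gripper}, ...]. A call has 1 to 8 rows; each row is the pose to reach, as a shift and turn from the pose commanded when the call began, along the tool's axes at that moment; what a row does not reach only later rows make up. A row lasts 1/12 s, in which the tool goes at most 41.7 mm and 7.16 degrees, less where a joint would pass 70% of its speed; a pose out of reach is approached as far as the arm can. A call with a gripper value outside its range is refused whole. The fingers move at their own pace and stop on an object; "newtons" is the grip in N (left out, the last holds). Time passes only in rows, so rows that repeat a pose let the fingers close. It gives the time, the measured TCP pose, the force, the opening and the grip force at its end, in the units of the state.
- status.get_obs(): the state, without advancing time (a new reading comes with each control period).
- imaging.get_image(name): name is "scene" or "top"; returns a dict with "frame" (400x640x3 uint8, red, green, blue), "vfov" (degrees; the focal length in pixels is half the picture's height over the tangent of half this angle, whatever the lens; pixels are square), "cx", "cy" (the principal point, pixels), "k1" (the pictures are not rectified: a ray, as slopes to the right and down, at radius r is drawn at 1 + k1 r^2 times it, then the intrinsics apply), "view" (4x4, takes a point from world to camera coordinates). Camera axes: x right, y up, looking along -z (the intrinsics and any distortion apply to the point x, -y, -z); pixel columns grow to the right and rows downward; lengths in m; the calibration is good to about 2 mm. A picture is of the moment at which its call begins. There is no depth.
- order.finish_job(): hands the job in; it is judged then, once.
The state is a dict: "t": time; "q": joint angles; "dq": joint speeds; "effort": joint torques, N m; "tool_pos": TCP position; "tool_rot": TCP orientation; "contact_force": force on the tool from outside, world axes, zero at the start; "wrist_torque": the same for the moment, N m; "opening": finger opening in m; "grip_force": force on a finger pad.
Only numpy, scipy, OpenCV 4.12 (cv2) and the standard library are available. Lean on these libraries where they do the work, as an engineer would, in place of code of your own. Each camera call takes 0.05 s, during which the arm holds its last target. There are 200 camera calls.

TASK

Show your colleague where the spare flow module belongs: with the fingertips pointing straight down, point at the middle of the loose module that stands on the bench beside the dock, then point at the middle of the dock's one empty bay, and finish still pointing there. Each time come to within about 5 cm above it and hold still for two seconds. Lift well clear in between: touch and move nothing, and do not bring the fingertips down over, or pass them low over, any of the modules that are already docked.

Things in the scene. Friction and masses are not known exactly. Their poses are not given: they have to be found in the camera images.
- loose_module: Flow module: grey-brown box 86 mm (its x) x 38 mm (its y) x 39 mm high including the round port on its top; the box is x = -43 to 29 mm, two thin fittings stick out of its +x end. Loose. It is the only one of the four modules that stands on the bench itself, to the right of the dock. Origin: centre of its underside; z up.
- module_top (a point): Middle of the loose module's top, beside the centre of its round port, at x = -6 mm in the module's frame and 39 mm above the bench: the first thing to point at.
- dock: Fixed aluminium dock for four modules: deck 112 mm (its x) x 240 mm (its y), 12 mm thick, with a low stop (top 30 mm above the bench) along its far (+x) edge and ribs 8 mm high between the bays. Four bays in a row along its y, centred at y = -84, -28, 28 and 84 mm. Three hold a module, one is empty; which one varies. Origin: centre of its underside, on the bench; z up.
- empty_bay: Bare black connector, 46 x 22 x 4 mm, seen in the middle of the empty bay. Origin: middle of the bay, on the deck, 12 mm above the bench; its axes lie as the dock's.
- bay_seat (a point): Middle of the empty bay's floor, 12 mm above the bench: the second thing to point at. The docked modules beside it rise 39 mm above this point; their sides begin 37 mm from it.
- docked1: Flow module: grey-brown box 86 mm (its x) x 38 mm (its y) x 39 mm high including the round port on its top; the box is x = -43 to 29 mm, two thin fittings stick out of its +x end. Loose. It stands in one of the dock's bays, not fastened; its top is 51 mm above the bench. Origin: centre of its underside, on the deck; axes as the dock's.
- docked2: Flow module: grey-brown box 86 mm (its x) x 38 mm (its y) x 39 mm high including the round port on its top; the box is x = -43 to 29 mm, two thin fittings stick out of its +x end. Loose. It stands in one of the dock's bays, not fastened; its top is 51 mm above the bench. Origin: centre of its underside, on the deck; axes as the dock's.
- docked3: Flow module: grey-brown box 86 mm (its x) x 38 mm (its y) x 39 mm high including the round port on its top; the box is x = -43 to 29 mm, two thin fittings stick out of its +x end. Loose. It stands in one of the dock's bays, not fastened; its top is 51 mm above the bench. Origin: centre of its underside, on the deck; axes as the dock's.
- beaker: Clear plastic beaker, 51 mm wide, 61 mm high, between dock and loose module. Bystander. Origin: centre of its underside.
- bottle: Small brown screw-cap bottle, 44 mm wide, 85 mm high, beyond the loose module. Bystander. Origin: centre of its underside.
- tape_roll: Roll of tape lying flat, 75 mm wide, 22 mm high, at the right. Bystander. Origin: centre of its underside.
There are look-alikes about, which are no part of the job. Leave any red or turquoise look-alike of the docked2 alone. What is shaped like the docked3 but green is not meant.

How it is judged:
By the outcome, as a careful person would: the job done as asked, in the order asked, and still so for the second after the job is handed in, with the robot touching nothing.
It also fails if it takes over 48 s, if anything falls off the work surface, if the arm or the gripper's body presses on something with over 40 N, if the wrist force passes 120 N, or if a joint passes its speed limit or range.

## Working session

There is one attempt and no reset: what is moved stays moved. The work goes in short steps, Python scripts to look and compute and a tool call to move; the robot and the scene stay as the last step left them, time stands still between calls to the robot, and variables do not carry over. Pictures are saved under pics/ and viewed, at most 10 in all, crops included, and the job is handed in when it is done.

Besides the shell and the picture viewer there is one more tool, called by a JSON object that holds its "name" and its "arguments", one argument or row to a line. arm_command: Moves the arm, as the interface text tells. Its arguments: {"type":"object","properties":{"increments":{"type":"array","items":{"type":"object","properties":{"slide":{"type":"array","items":{"type":"number"}},"spin":{"type":"number"},"gripper":{"type":"number"}}}},"newtons":{"type":"number"}},"required":["increments"]}

```bash
mkdir -p pics; cat > h.py <<'E'
import numpy as np,cv2
from station import status,imaging,order
def cam(n):
    d=imaging.get_image(n); f=200/np.tan(np.radians(d["vfov"])/2)
    return d,f
def world(d,u,v,z):
    f=200/np.tan(np.radians(d["vfov"])/2)
    a=np.array([(u-d["cx"])/f,(v-d["cy"])/f]); s=a.copy()
    for _ in range(50): s=a/(1+d["k1"]*(s@s))
    V=np.array(d["view"]); R=V[:3,:3]; c=-R.T@V[:3,3]
    r=R.T@np.array([s[0],-s[1],-1]); return c+r*(z-c[2])/r[2]
def proj(d,p):
    f=200/np.tan(np.radians(d["vfov"])/2); V=np.array(d["view"])
    q=V[:3,:3]@np.array(p)+V[:3,3]; s=np.array([q[0],-q[1]])/-q[2]
    s=s*(1+d["k1"]*(s@s)); return s*f+[d["cx"],d["cy"]]
E
python3 - <<'E'
from h import *
import pickle
for n in("top","scene"):
    d,f=cam(n); pickle.dump(d,open(n+".pkl","wb")); cv2.imwrite(f"pics/{n}.png",d["frame"][:,:,::-1]); print(n,f,d["k1"],np.round(d["view"],3).tolist())
o=status.get_obs();print(o["t"],o["tool_pos"],o["tool_rot"],o["opening"])
E
```

```text
top 409.12556039140225 -0.07823264546418238 [[-0.015, -1.0, -0.012, -0.019], [0.997, -0.016, 0.079, -0.501], [-0.079, -0.011, 0.997, -1.204], [0.0, 0.0, 0.0, 1.0]]
scene 454.94094131514447 -0.056943082399599304 [[-0.675, -0.737, -0.019, 0.33], [0.488, -0.465, 0.739, -0.316], [-0.554, 0.49, 0.674, -0.998], [0.0, 0.0, 0.0, 1.0]]
0.1 [ 0.16350435 -0.60267557  0.24884643] [-3.11217789e+00 -4.14487944e-01  3.26691881e-05] 0.08558410262369867
```

View pics/top.png

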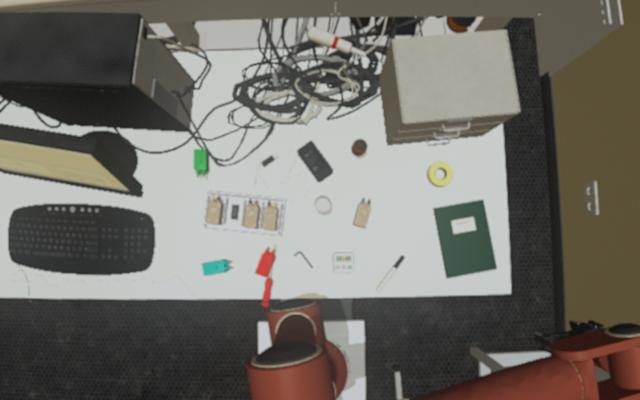

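View pics/scene.png

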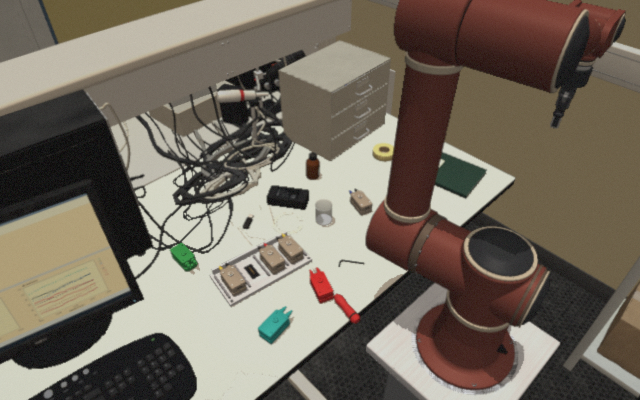

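The dock is near (245,213) in the top view, with its bare connector at (235,212). The loose module is near (362,213). I'll enlarge both.

```bash
python3 - <<'E'
import pickle,cv2
d=pickle.load(open("top.pkl","rb"))["frame"][:,:,::-1]
cv2.imwrite("pics/c1.png",cv2.resize(d[180:250,190:290],None,fx=8,fy=8,interpolation=cv2.INTER_CUBIC))
cv2.imwrite("pics/c2.png",cv2.resize(d[185:240,340:390],None,fx=10,fy=10,interpolation=cv2.INTER_CUBIC))
E
```

```text
(no output)
```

View pics/c1.png

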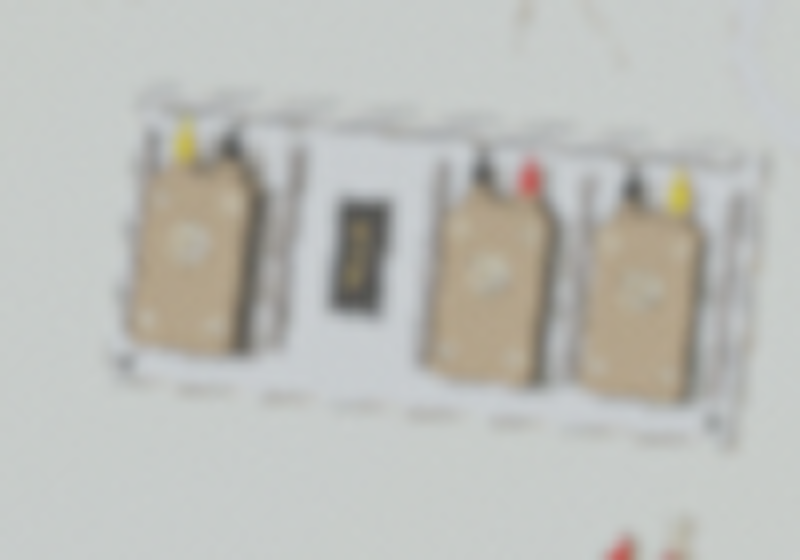

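View pics/c2.png

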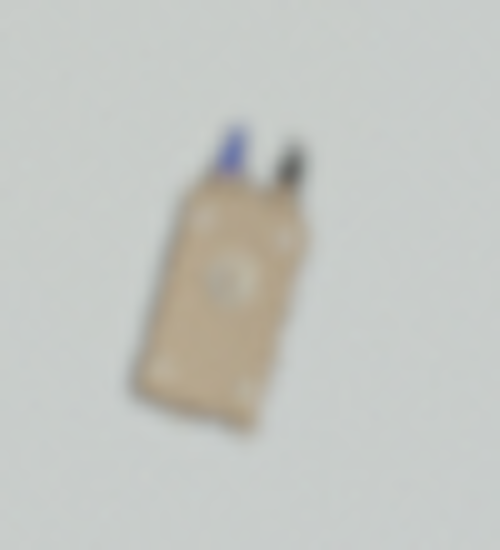

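```bash
cat > m.py <<'E'
from h import *
import pickle
from scipy.spatial.transform import Rotation as Ro
t=pickle.load(open("top.pkl","rb")); s=pickle.load(open("scene.pkl","rb"))
def a(x,y,k,ox,oy,z): return world(t,ox+(x+.5)/k-.5,oy+(y+.5)/k-.5,z)
bay=a(361,257,8,190,180,.016); loose=a(225,301,10,340,185,.034)
E
python3 - <<'E'
from m import *
print("bay",bay,proj(s,bay),"loose",loose,proj(s,loose))
A=lambda x,y,z:a(x,y,8,190,180,z)
m=[A(190,243,.051),A(490,277,.051),A(640,293,.051)]
print("ports",m,[np.linalg.norm((m[i]-m[i+1])[:2]) for i in(0,1)])
c=[A(118,385,.012),A(735,445,.012)]; print("dock near edge",c,np.linalg.norm(c[0]-c[1]))
e=(m[0]-m[2]); print("dock y dir deg",np.degrees(np.arctan2(e[1],e[0])))
print("loose ends",a(197,402,10,340,185,.034),a(252,190,10,340,185,.034))
R=Ro.from_rotvec(status.get_obs()["tool_rot"]).as_matrix();print(R.round(3))
p=status.get_obs()["tool_pos"]
for n,x in(("loose",loose),("bay",bay)): print(n,R.T@(x-p))
for i,(n,x) in enumerate((("l",loose),("b",bay))):
    u,v=proj(s,x).astype(int); im=s["frame"][v-30:v+30,u-30:u+30,::-1].copy(); im[30,30]=(0,255,0)
    im=cv2.resize(im,None,fx=6,fy=6,interpolation=cv2.INTER_NEAREST)
    L=im if i==0 else np.hstack([L,im])
cv2.imwrite("pics/chk.png",L)
E
```

```text
bay [0.47901962 0.22376383 0.016     ] [251.74475929 270.30288877] loose [ 0.46323914 -0.15720743  0.034     ] [360.86482667 198.0895014 ]
ports [array([0.4829765 , 0.27957777, 0.051     ]), array([0.46883552, 0.16871936, 0.051     ]), array([0.46216326, 0.11377188, 0.051     ])] [np.float64(0.11175667165233258), np.float64(0.05535111247512301)]
dock near edge [array([0.43216972, 0.31749096, 0.012     ]), array([0.40650646, 0.08349198, 0.012     ])] 0.2354020479749338
dock y dir deg 82.84521056493266
loose ends [ 0.43361762 -0.14827598  0.034     ] [ 0.49593601 -0.16596197  0.034     ]
[[ 0.965  0.262 -0.   ]
 [ 0.262 -0.965  0.002]
 [ 0.    -0.002 -1.   ]]
loose [ 0.40582562 -0.35107966  0.2156164 ]
bay [ 0.52076062 -0.71460606  0.23434162]
```

View pics/chk.png

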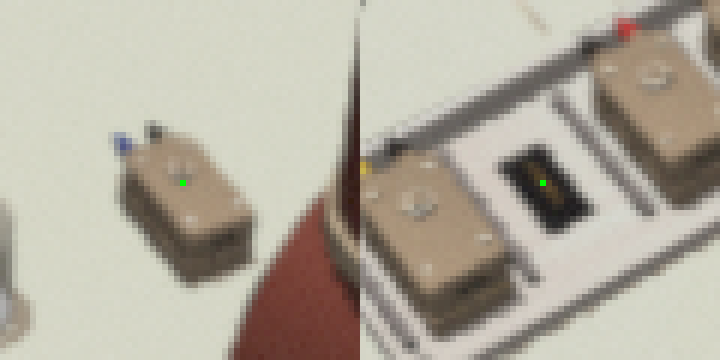

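The scene camera agrees: both back-projected points land on the module's top centre and on the connector's centre. Port spacings come out at 112 and 55 mm, as expected. I'll shut the fingers and move high over the loose module.

{"name": "arm_command", "arguments": {
  "increments": [
    {"slide": [0.406, -0.351, 0], "spin": -67.6, "gripper": -1},
    {"slide": [0.406, -0.351, 0], "spin": -67.6, "gripper": -1},
    {"slide": [0.406, -0.351, 0], "spin": -67.6, "gripper": -1},
    {"slide": [0.406, -0.351, 0], "spin": -67.6, "gripper": -1},
    {"slide": [0.406, -0.351, 0], "spin": -67.6, "gripper": -1},
    {"slide": [0.406, -0.351, 0], "spin": -67.6, "gripper": -1},
    {"slide": [0.406, -0.351, 0], "spin": -67.6, "gripper": -1},
    {"slide": [0.406, -0.351, 0], "spin": -67.6, "gripper": -1}
  ]
}}

```text
t: 0.77
tool_pos: [0.3504, -0.3248, 0.2496]
tool_rot: [-2.529, -1.864, -0.0]
contact_force: [0.6, -0.8, 0.2]
opening: 0.0003
grip_force: 0.0
```

```bash
cat > go.py <<'E'
from m import *
o=status.get_obs(); R=Ro.from_rotvec(o["tool_rot"]).as_matrix(); p=o["tool_pos"]
y=np.degrees(np.arctan2(R[1,1],R[0,1])); print("t",o["t"],"p",p.round(4),"spin",round(y+7.2,2),"open",o["opening"],"q",o["q"].round(2),"F",np.linalg.norm(o["contact_force"]),"dq",abs(o["dq"]).max(),"tilt",R[:,2].round(4))
for n,x in(("loose",loose),("bay",bay)): print(n,(R.T@(x-p)).round(4), "err xy",(p-x)[:2].round(4))
E
python3 go.py
```

```text
t 0.7667 p [ 0.3504 -0.3248  0.2496] spin -10.01 open 0.0003332827093823951 q [-0.9  -0.31  1.94  0.    1.51 -0.6 ] F 1.0420338601379908 dq 0.9897566571612884 tilt [-1.e-04  3.e-04 -1.e+00]
loose [0.1934 0.0583 0.2156] err xy [-0.1129 -0.1676]
bay [ 0.562  -0.0393  0.2337] err xy [-0.1287 -0.5485]
```

{"name": "arm_command", "arguments": {
  "increments": [
    {"slide": [0.19, 0.058, 0], "spin": -10, "gripper": -1},
    {"slide": [0.19, 0.058, 0], "spin": -10, "gripper": -1},
    {"slide": [0.19, 0.058, 0], "spin": -10, "gripper": -1},
    {"slide": [0.19, 0.058, 0], "spin": -10, "gripper": -1},
    {"slide": [0.19, 0.058, 0], "spin": -10, "gripper": -1},
    {"slide": [0.19, 0.058, 0], "spin": -10, "gripper": -1},
    {"slide": [0.19, 0.058, 0], "spin": -10, "gripper": -1},
    {"slide": [0.19, 0.058, 0], "spin": -10, "gripper": -1}
  ]
}}

```text
t: 1.43
tool_pos: [0.4621, -0.1631, 0.2496]
tool_rot: [-2.362, -2.071, 0.001]
contact_force: [0.3, 0.3, -0.2]
opening: 0.0001
grip_force: 0.0
```

```bash
python3 go.py
```

```text
t 1.4333 p [ 0.4621 -0.1631  0.2496] spin -0.31 open 0.00010423542056178472 q [-0.49 -0.28  1.92 -0.    1.5  -0.36] F 0.4698063873737289 dq 0.026960726396379503 tilt [-0.001 -0.    -1.   ]
loose [0.006  0.0005 0.2156] err xy [-0.0011 -0.0059]
bay [ 0.3858 -0.0336  0.2335] err xy [-0.0169 -0.3869]
```

{"name": "arm_command", "arguments": {
  "increments": [
    {"slide": [0.006, 0.0005, 0.03]},
    {"slide": [0.006, 0.0005, 0.06]},
    {"slide": [0.006, 0.0005, 0.09]},
    {"slide": [0.006, 0.0005, 0.12]},
    {"slide": [0.006, 0.0005, 0.14]},
    {"slide": [0.006, 0.0005, 0.155]},
    {"slide": [0.006, 0.0005, 0.161]},
    {"slide": [0.006, 0.0005, 0.161]}
  ]
}}

```text
validation failed for argument at $.in...
```

```bash
python3 go.py; python3 - <<'E'
from h import *
im=[cam(n)[0]["frame"][:,:,::-1] for n in("top","scene")]
w=[cv2.resize(im[0][165:265,300:420],(480,400)),cv2.resize(im[1][110:250,300:412],(320,400))]
cv2.imwrite("pics/at1.png",np.hstack(w))
E
```

```text
t 1.4333 p [ 0.4621 -0.1631  0.2496] spin -0.31 open 0.00010423542056178472 q [-0.49 -0.28  1.92 -0.    1.5  -0.36] F 0.4698063873737289 dq 0.026960726396379503 tilt [-0.001 -0.    -1.   ]
loose [0.006  0.0005 0.2156] err xy [-0.0011 -0.0059]
bay [ 0.3858 -0.0336  0.2335] err xy [-0.0169 -0.3869]
```

View pics/at1.png

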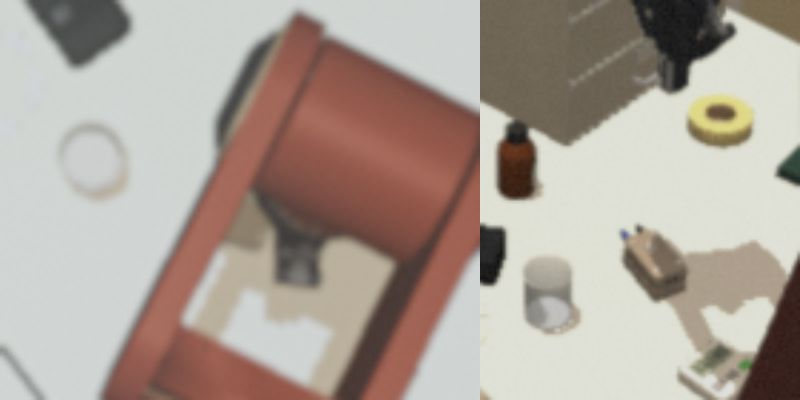

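The move was refused because a row needs every field. The arm is still high above the module, and the gripper shows at the top right of the scene crop. I'll resend the descent with full rows.

{"name": "arm_command", "arguments": {
  "increments": [
    {"slide": [0.006, 0.0005, 0.03], "spin": 0, "gripper": -1},
    {"slide": [0.006, 0.0005, 0.06], "spin": 0, "gripper": -1},
    {"slide": [0.006, 0.0005, 0.09], "spin": 0, "gripper": -1},
    {"slide": [0.006, 0.0005, 0.12], "spin": 0, "gripper": -1},
    {"slide": [0.006, 0.0005, 0.14], "spin": 0, "gripper": -1},
    {"slide": [0.006, 0.0005, 0.155], "spin": 0, "gripper": -1},
    {"slide": [0.006, 0.0005, 0.161], "spin": 0, "gripper": -1},
    {"slide": [0.006, 0.0005, 0.161], "spin": 0, "gripper": -1}
  ]
}}

```text
t: 2.2
tool_pos: [0.4621, -0.1576, 0.0872]
tool_rot: [-2.362, -2.066, 0.002]
contact_force: [-0.1, 0.3, 0.4]
opening: 0.0001
grip_force: 0.0
```

```bash
python3 go.py; python3 - <<'E'
from h import *
im=[cam(n)[0]["frame"][:,:,::-1] for n in("top","scene")]
w=[cv2.resize(im[0][165:265,300:420],(480,400)),cv2.resize(im[1][110:250,300:412],(320,400))]
cv2.imwrite("pics/at2.png",np.hstack(w))
E
```

```text
t 2.2 p [ 0.4621 -0.1576  0.0872] spin -0.44 open 6.284421387078066e-05 q [-0.48 -0.11  2.06 -0.    1.2  -0.35] F 0.5250275494387137 dq 0.03754933737184073 tilt [-0.0033  0.0016 -1.    ]
loose [0.0005 0.0012 0.0532] err xy [-0.0011 -0.0004]
bay [ 0.3801 -0.0337  0.0718] err xy [-0.0169 -0.3814]
```

View pics/at2.png

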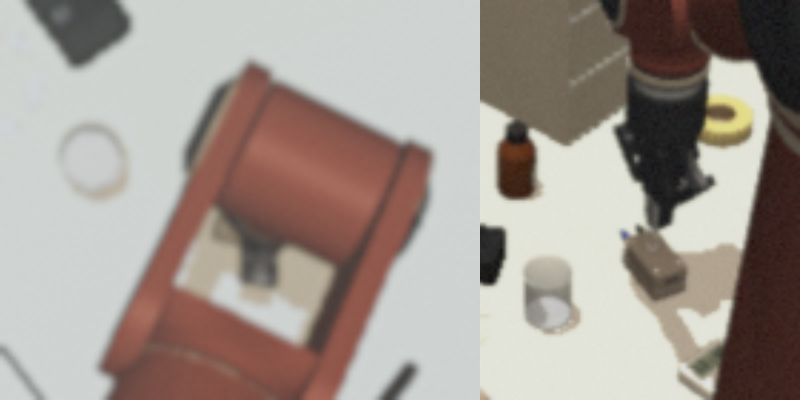

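The shut fingertips are about 30 mm straight above the middle of the module, at about (658,225) in the right-hand crop. Holding for more than two seconds.

{"name": "arm_command", "arguments": {
  "increments": [
    {"slide": [0, 0, 0], "spin": 0, "gripper": -1},
    {"slide": [0, 0, 0], "spin": 0, "gripper": -1},
    {"slide": [0, 0, 0], "spin": 0, "gripper": -1},
    {"slide": [0, 0, 0], "spin": 0, "gripper": -1},
    {"slide": [0, 0, 0], "spin": 0, "gripper": -1},
    {"slide": [0, 0, 0], "spin": 0, "gripper": -1},
    {"slide": [0, 0, 0], "spin": 0, "gripper": -1},
    {"slide": [0, 0, 0], "spin": 0, "gripper": -1}
  ]
}}

```text
t: 2.97
tool_pos: [0.4637, -0.1571, 0.089]
tool_rot: [-2.362, -2.071, 0.0]
contact_force: [-0.7, -0.2, -0.3]
opening: 0.0002
grip_force: 0.0
```

{"name": "arm_command", "arguments": {
  "increments": [
    {"slide": [0, 0, 0], "spin": 0, "gripper": -1},
    {"slide": [0, 0, 0], "spin": 0, "gripper": -1},
    {"slide": [0, 0, 0], "spin": 0, "gripper": -1},
    {"slide": [0, 0, 0], "spin": 0, "gripper": -1},
    {"slide": [0, 0, 0], "spin": 0, "gripper": -1},
    {"slide": [0, 0, 0], "spin": 0, "gripper": -1},
    {"slide": [0, 0, 0], "spin": 0, "gripper": -1},
    {"slide": [0, 0, 0], "spin": 0, "gripper": -1}
  ]
}}

```text
t: 3.63
tool_pos: [0.4637, -0.1572, 0.089]
tool_rot: [2.363, 2.071, 0.0]
contact_force: [0.6, -0.3, -0.4]
opening: -0.0002
grip_force: 0.0
```

{"name": "arm_command", "arguments": {
  "increments": [
    {"slide": [0, 0, 0], "spin": 0, "gripper": -1},
    {"slide": [0, 0, 0], "spin": 0, "gripper": -1},
    {"slide": [0, 0, 0], "spin": 0, "gripper": -1},
    {"slide": [0, 0, 0], "spin": 0, "gripper": -1},
    {"slide": [0, 0, 0], "spin": 0, "gripper": -1},
    {"slide": [0, 0, 0], "spin": 0, "gripper": -1},
    {"slide": [0, 0, 0], "spin": 0, "gripper": -1},
    {"slide": [0, 0, 0], "spin": 0, "gripper": -1}
  ]
}}

```text
t: 4.3
tool_pos: [0.4637, -0.1572, 0.089]
tool_rot: [-2.363, -2.071, -0.0]
contact_force: [0.2, -0.4, -0.4]
opening: -0.0001
grip_force: 0.0
```

{"name": "arm_command", "arguments": {
  "increments": [
    {"slide": [0, 0, 0], "spin": 0, "gripper": -1},
    {"slide": [0, 0, 0], "spin": 0, "gripper": -1},
    {"slide": [0, 0, 0], "spin": 0, "gripper": -1},
    {"slide": [0, 0, 0], "spin": 0, "gripper": -1},
    {"slide": [0, 0, 0], "spin": 0, "gripper": -1},
    {"slide": [0, 0, 0], "spin": 0, "gripper": -1},
    {"slide": [0, 0, 0], "spin": 0, "gripper": -1},
    {"slide": [0, 0, 0], "spin": 0, "gripper": -1}
  ]
}}

```text
t: 4.97
tool_pos: [0.4637, -0.1572, 0.089]
tool_rot: [-2.363, -2.071, 0.0]
contact_force: [-0.5, -0.4, 0.2]
opening: -0.0001
grip_force: 0.0
```

{"name": "arm_command", "arguments": {
  "increments": [
    {"slide": [0, 0, -0.02], "spin": 0, "gripper": -1},
    {"slide": [0, 0, -0.05], "spin": 0, "gripper": -1},
    {"slide": [0, 0, -0.09], "spin": 0, "gripper": -1},
    {"slide": [0, 0, -0.13], "spin": 0, "gripper": -1},
    {"slide": [0, 0, -0.16], "spin": 0, "gripper": -1},
    {"slide": [0, 0, -0.16], "spin": 0, "gripper": -1},
    {"slide": [0, 0, -0.16], "spin": 0, "gripper": -1}
  ]
}}

```text
t: 5.55
tool_pos: [0.4649, -0.1578, 0.2519]
tool_rot: [2.359, 2.067, 0.003]
contact_force: [-0.7, -0.2, -0.3]
opening: -0.0
grip_force: 0.0
```

```bash
python3 go.py
```

```text
t 5.55 p [ 0.4649 -0.1578  0.2519] spin -0.33 open -4.108962132857335e-05 q [-0.48 -0.28  1.92  0.    1.5  -0.35] F 0.8053272604454608 dq 0.07368708227236567 tilt [ 0.0049 -0.0025 -1.    ]
loose [ 0.0008 -0.0028  0.2179] err xy [ 0.0016 -0.0006]
bay [ 0.3806 -0.0372  0.235 ] err xy [-0.0141 -0.3816]
```

{"name": "arm_command", "arguments": {
  "increments": [
    {"slide": [0.38, -0.035, 0], "spin": 0, "gripper": -1},
    {"slide": [0.38, -0.035, 0], "spin": 0, "gripper": -1},
    {"slide": [0.38, -0.035, 0], "spin": 0, "gripper": -1},
    {"slide": [0.38, -0.035, 0], "spin": 0, "gripper": -1},
    {"slide": [0.38, -0.035, 0], "spin": 0, "gripper": -1},
    {"slide": [0.38, -0.035, 0], "spin": 0, "gripper": -1},
    {"slide": [0.38, -0.035, 0], "spin": 0, "gripper": -1},
    {"slide": [0.38, -0.035, 0], "spin": 0, "gripper": -1}
  ]
}}

```text
t: 6.22
tool_pos: [0.4755, 0.1777, 0.2465]
tool_rot: [-2.361, -2.07, 0.005]
contact_force: [0.3, -0.6, -0.6]
opening: -0.0003
grip_force: 0.0
```

```bash
python3 go.py
```

```text
t 6.2167 p [0.4755 0.1777 0.2465] spin -0.32 open -0.000339153112909076 q [ 0.21 -0.23  1.88 -0.    1.49  0.34] F 0.9244789604776361 dq 0.9807426231499793 tilt [-3.4e-03 -8.0e-04 -1.0e+00]
loose [-0.3334  0.0324  0.2129] err xy [0.0122 0.335 ]
bay [ 0.0464 -0.0018  0.2305] err xy [-0.0036 -0.046 ]
```

{"name": "arm_command", "arguments": {
  "increments": [
    {"slide": [0.035, -0.002, 0], "spin": 0, "gripper": -1},
    {"slide": [0.035, -0.002, 0], "spin": 0, "gripper": -1},
    {"slide": [0.035, -0.002, 0], "spin": 0, "gripper": -1},
    {"slide": [0.035, -0.002, 0], "spin": 0, "gripper": -1},
    {"slide": [0.035, -0.002, 0], "spin": 0, "gripper": -1},
    {"slide": [0.035, -0.002, 0], "spin": 0, "gripper": -1}
  ]
}}

```text
t: 6.72
tool_pos: [0.4795, 0.2095, 0.2484]
tool_rot: [-2.365, -2.068, 0.001]
contact_force: [-0.3, -0.2, 0.4]
opening: 0.0001
grip_force: 0.0
```

```bash
python3 go.py
```

```text
t 6.7167 p [0.4795 0.2095 0.2484] spin -0.45 open 0.00012471871129265087 q [ 0.27 -0.19  1.85 -0.    1.49  0.4 ] F 0.568775066349093 dq 0.0068073072064466795 tilt [-9.e-04 -4.e-04 -1.e+00]
loose [-0.3655  0.0329  0.2146] err xy [0.0162 0.3667]
bay [ 0.0142 -0.0021  0.2324] err xy [ 0.0004 -0.0142]
```

{"name": "arm_command", "arguments": {
  "increments": [
    {"slide": [0.014, -0.002, 0], "spin": 0, "gripper": -1},
    {"slide": [0.014, -0.002, 0], "spin": 0, "gripper": -1},
    {"slide": [0.014, -0.002, 0.03], "spin": 0, "gripper": -1},
    {"slide": [0.014, -0.002, 0.06], "spin": 0, "gripper": -1},
    {"slide": [0.014, -0.002, 0.09], "spin": 0, "gripper": -1},
    {"slide": [0.014, -0.002, 0.11], "spin": 0, "gripper": -1},
    {"slide": [0.014, -0.002, 0.12], "spin": 0, "gripper": -1},
    {"slide": [0.014, -0.002, 0.12], "spin": 0, "gripper": -1}
  ]
}}

```text
t: 7.38
tool_pos: [0.4777, 0.2236, 0.1261]
tool_rot: [-2.362, -2.068, 0.008]
contact_force: [-0.2, -0.8, 0.0]
opening: -0.0001
grip_force: 0.0
```

```bash
python3 go.py; python3 - <<'E'
from h import *
im=[cam(n)[0]["frame"][:,:,::-1] for n in("top","scene")]
w=[cv2.resize(im[0][165:265,180:300],(400,333)),cv2.resize(im[1][190:310,190:334],(400,333))]
cv2.imwrite("pics/at3.png",np.hstack(w))
E
```

```text
t 7.3833 p [0.4777 0.2236 0.1261] spin -0.39 open -8.57427596199887e-05 q [ 0.3  -0.07  1.95 -0.    1.27  0.43] F 0.7971409763001527 dq 0.05629615084675893 tilt [-0.0051 -0.0018 -1.    ]
loose [-0.3791  0.0364  0.0929] err xy [0.0145 0.3808]
bay [0.0006 0.0018 0.1101] err xy [-0.0013 -0.0002]
```

View pics/at3.png

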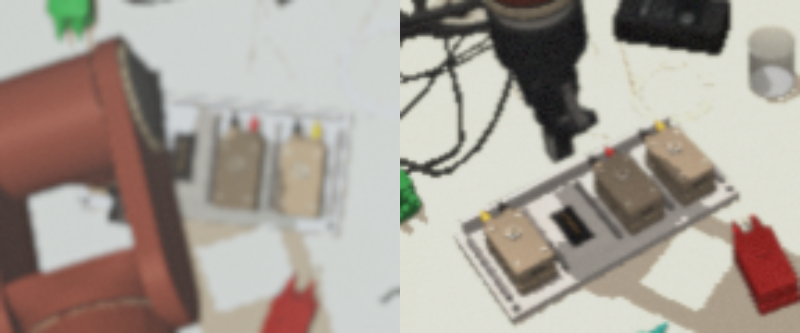

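The tip is at (562,155) in the scene crop, above the empty bay (connector at (572,225)) and clear of its neighbours. I'll descend the rest of the way and hold.

{"name": "arm_command", "arguments": {
  "increments": [
    {"slide": [0, 0, 0.015], "spin": 0, "gripper": -1},
    {"slide": [0, 0, 0.03], "spin": 0, "gripper": -1},
    {"slide": [0, 0, 0.045], "spin": 0, "gripper": -1},
    {"slide": [0, 0, 0.055], "spin": 0, "gripper": -1},
    {"slide": [0, 0, 0.063], "spin": 0, "gripper": -1},
    {"slide": [0, 0, 0.067], "spin": 0, "gripper": -1},
    {"slide": [0, 0, 0.067], "spin": 0, "gripper": -1},
    {"slide": [0, 0, 0.067], "spin": 0, "gripper": -1}
  ]
}}

```text
t: 8.15
tool_pos: [0.4799, 0.2251, 0.0627]
tool_rot: [2.362, 2.07, 0.002]
contact_force: [-0.2, 0.5, 0.8]
opening: 0.0002
grip_force: 0.0
```

{"name": "arm_command", "arguments": {
  "increments": [
    {"slide": [0, 0, 0], "spin": 0, "gripper": -1},
    {"slide": [0, 0, 0], "spin": 0, "gripper": -1},
    {"slide": [0, 0, 0], "spin": 0, "gripper": -1},
    {"slide": [0, 0, 0], "spin": 0, "gripper": -1},
    {"slide": [0, 0, 0], "spin": 0, "gripper": -1},
    {"slide": [0, 0, 0], "spin": 0, "gripper": -1},
    {"slide": [0, 0, 0], "spin": 0, "gripper": -1},
    {"slide": [0, 0, 0], "spin": 0, "gripper": -1}
  ]
}}

```text
t: 8.82
tool_pos: [0.4794, 0.225, 0.062]
tool_rot: [-2.363, -2.071, 0.0]
contact_force: [0.5, 0.2, 0.3]
opening: -0.0001
grip_force: 0.0
```

{"name": "arm_command", "arguments": {
  "increments": [
    {"slide": [0, 0, 0], "spin": 0, "gripper": -1},
    {"slide": [0, 0, 0], "spin": 0, "gripper": -1},
    {"slide": [0, 0, 0], "spin": 0, "gripper": -1},
    {"slide": [0, 0, 0], "spin": 0, "gripper": -1},
    {"slide": [0, 0, 0], "spin": 0, "gripper": -1},
    {"slide": [0, 0, 0], "spin": 0, "gripper": -1},
    {"slide": [0, 0, 0], "spin": 0, "gripper": -1},
    {"slide": [0, 0, 0], "spin": 0, "gripper": -1}
  ]
}}

```text
t: 9.48
tool_pos: [0.4794, 0.225, 0.062]
tool_rot: [2.363, 2.071, -0.0]
contact_force: [-0.1, 0.7, 0.6]
opening: 0.0002
grip_force: 0.0
```

{"name": "arm_command", "arguments": {
  "increments": [
    {"slide": [0, 0, 0], "spin": 0, "gripper": -1},
    {"slide": [0, 0, 0], "spin": 0, "gripper": -1},
    {"slide": [0, 0, 0], "spin": 0, "gripper": -1},
    {"slide": [0, 0, 0], "spin": 0, "gripper": -1},
    {"slide": [0, 0, 0], "spin": 0, "gripper": -1},
    {"slide": [0, 0, 0], "spin": 0, "gripper": -1},
    {"slide": [0, 0, 0], "spin": 0, "gripper": -1},
    {"slide": [0, 0, 0], "spin": 0, "gripper": -1}
  ]
}}

```text
t: 10.15
tool_pos: [0.4794, 0.225, 0.062]
tool_rot: [2.363, 2.071, 0.0]
contact_force: [-0.5, 0.0, 0.3]
opening: 0.0001
grip_force: 0.0
```

{"name": "arm_command", "arguments": {
  "increments": [
    {"slide": [0, 0, 0], "spin": 0, "gripper": -1},
    {"slide": [0, 0, 0], "spin": 0, "gripper": -1},
    {"slide": [0, 0, 0], "spin": 0, "gripper": -1},
    {"slide": [0, 0, 0], "spin": 0, "gripper": -1},
    {"slide": [0, 0, 0], "spin": 0, "gripper": -1},
    {"slide": [0, 0, 0], "spin": 0, "gripper": -1},
    {"slide": [0, 0, 0], "spin": 0, "gripper": -1},
    {"slide": [0, 0, 0], "spin": 0, "gripper": -1}
  ]
}}

```text
t: 10.82
tool_pos: [0.4794, 0.225, 0.062]
tool_rot: [2.363, 2.071, 0.0]
contact_force: [0.7, 0.6, 1.0]
opening: 0.0003
grip_force: 0.0
```

```bash
python3 go.py; python3 - <<'E'
from h import *
im=cam("scene")[0]["frame"][:,:,::-1]
cv2.imwrite("pics/at4.png",cv2.resize(im[190:310,190:334],(576,480)))
E
```

```text
t 10.8167 p [0.4794 0.225  0.062 ] spin -0.33 open 0.00027253090633433055 q [ 0.3   0.02  1.98 -0.    1.14  0.43] F 1.3488895144421333 dq 0.0011129624656454698 tilt [ 1.e-04  0.e+00 -1.e+00]
loose [-0.381   0.0341  0.028 ] err xy [0.0162 0.3822]
bay [-0.0012 -0.0002  0.046 ] err xy [0.0004 0.0012]
```

View pics/at4.png

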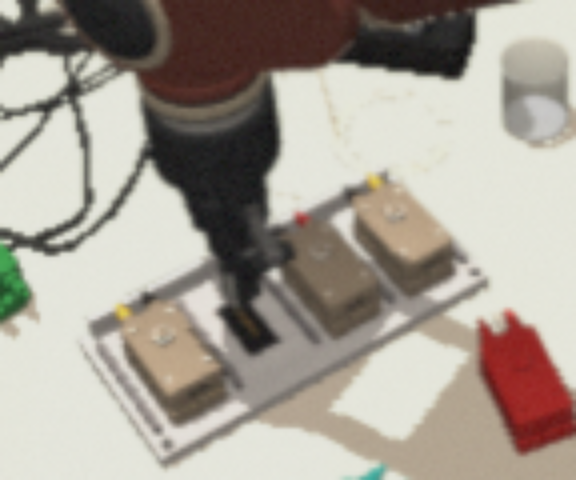

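The fingertips, at (240,300) in the crop, are just above the connector at (247,328), and nothing has moved. I'm handing the job in.

```bash
python3 -c "
from station import order; print(order.finish_job())"
```

```text
the job is handed in; nothing more can be done
None
```

I pointed at the middle of the loose module, then at the middle of the empty bay, holding each for over 2 s with the fingertips about 3 cm above; the arm is still pointing at the bay, no contact showed, and the job was handed in at about 11 s.

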